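Set the seed divider: spout over the square tin, gate open

ROBOT

A 6-joint arm with a two-finger parallel gripper is mounted at the origin on the work surface. World frame = base frame: x ahead of the robot, y to its left, z up, the work surface at z = 0. Lengths are in m, angles in rad, forces in N, time in s.
With the tool pointing down it reaches from about 0.25 to 0.725 m from the base axis. Payload 9.7 kg.
Tool frame: the origin (TCP) lies at the very end of the fingers, on their centre line; the grasp point (between the pads) lies 19 mm behind it; z points along the fingers, y is the direction in which the jaws open and shut (so a half turn about z gives the same grasp; the last joint's range is limited). The gripper opens to 85 mm and grips with 20 to 120 N. Pads are 22 mm wide; open, the fingers measure 114 mm over their backs; the gripper's body (76 mm by 85 mm) begins 54 mm behind the grasp point. The pads swing forward as they close: fully open they stand 13 mm farther back than shut.
Start: joints at [-1.257, 0.087, 0.176, 1.66, 0, 1.571], TCP at [0.17, -0.523, 0.231] pointing down, gripper open.
Joint ranges: [-3.13, 3.13], [-0.85, 1.81], [-1.15, 1.24], [-2.2, 2.28], [-1.44, 1.52], [-3.14, 3.14]. Speed limits (rad/s): [2.22, 2.22, 2.57, 3.14, 3.14, 3.14].

INTERFACE

Orientations are given as a unit quaternion [w, x, y, z].
In Python, from station import read_state, camera, finish_job gives the robot as it stands.
- The arm moves only by the shell command python3 -m jog 'ROWS' [FORCE]. ROWS is a JSON object of lists of equal length, an entry for each row: "linear": the shift along the tool's x, y, z in m, a list of three; "twist": the turn about the tool's z in degrees; "fingers": the gripper command: -1 is shut, 1 is fully open, values between are in proportion. A call has 1 to 5 rows; each row shifts and turns the commanded pose from where the row before left it, along the tool's axes as they then stand; what a row does not reach is not made up. A row lasts 1/12 s, in which the tool goes at most 41.7 mm and 7.16 degrees, less where a joint would pass 70% of its speed; a pose out of reach is approached as far as the arm can. A call with a gripper value outside its range is refused whole. The fingers move at their own pace and stop on an object; FORCE is the grip in N (left out, the last holds). Time passes only in rows, so rows that do not move let the fingers close. It gives the time, the measured TCP pose, the force and the opening at its end, in the units of the state.
- read_state(): the state, without advancing time (a new reading comes with each control period).
- camera(name): name is "scene" or "top" or "wrist"; returns a dict with "image" (384x512x3 uint8, blue, green, red), "camera_matrix" (3x3 intrinsics, pixels), "camera_from_world" (4x4, takes a point from world to camera coordinates). Camera axes: x right, y up, looking along -z (the intrinsics and any distortion apply to the point x, -y, -z); pixel columns grow to the right and rows downward; lengths in m; the calibration is good to about 2 mm. The wrist camera is an equidistant fisheye: a pixel r from the principal point sees the ray r / f radians off the axis. A picture is of the moment at which its call begins. There is no depth.
- finish_job(): hands the job in, once; it reports no verdict.
The state is a dict: "clock": time; "joint_pos": joint angles; "qd": joint speeds; "joint_torque": joint torques, N m; "position": TCP position; "eef_rot": TCP orientation; "ft_force": force on the tool from outside, world axes, zero at the start; "moment": the same for the moment, N m; "opening": finger opening in m.
Only numpy, scipy, OpenCV 4.12 (cv2) and the standard library are available. Lean on these libraries where they do the work, as an engineer would, in place of code of your own. Each camera call takes 0.05 s, during which the arm holds its last target.

TASK

Get the seed divider ready for the next lot: with one fingertip gently push its swinging spout round until the outlet stands centred over the square tin, and only then push the gate lever on top of the hopper anticlockwise (seen from above) to its open stop. Do not grip or ram the spout or the lever, and leave the tin and everything else standing on the bench where it is.

Things in the scene. Friction and masses are not known exactly. Their poses are not given: they have to be found in the camera images.
- divider: Fixed seed divider. Origin: underside centre of its round foot (140 mm wide, 12 high), on the vertical axis of spout and gate lever. Its -x is the front, towards the robot. Closed hopper on a 34 mm column: 52 mm wide at height 132, 90 mm at 165-196, lid 96 mm wide to 202, two stop posts to 218. Four open receivers stand 180 mm from the axis, 0.6 and 1.2 rad either side of the front, in any order.
- spout (a joint): Swing of the spout about the divider's axis, rad, anticlockwise from above positive, 0 along the divider's -x, range +-1.6; starts within 0.25 of 0, over no receiver. Level metal bar 24 mm wide, upright sides, from the hub (radius 28 mm) to 170 mm out, heights 101 to 129 mm. Friction 0.2 N m (1.5 N pushed 140 mm out); stays where left. Over 25 N on it counts as gripping or ramming.
- spout_mouth (a point): Centre of the spout's outlet: the lower end of the upright tube, 28 mm across, at the end of the spout; 180 mm from the divider's axis, at height 92 mm (tube top at 129 mm).
- gate (a joint): Angle of the gate lever about the divider's axis, rad: 0 shut, 1.2 open stop, growing anticlockwise from above; starts at 0 to 0.2. In the divider's frame the lever points (value - 0.6) rad from +x, so away from the robot; opening takes its end from the -y to the +y side. Friction 0.1 N m (1.3 N pushed 75 mm out); stays where left. Over 40 N on it counts as gripping or ramming.
- gate_end (a point): Centre of the gate lever's round end knob (20 mm across, heights 205 to 227 mm), 95 mm from the divider's axis, at height 216 mm. The lever is a level dark steel bar 14 mm wide, heights 206 to 226 mm, running from the axis to this knob over the lid and beyond its rim (48 mm).
- tin: The square tin: open, plain metal, 66 x 66 mm, 45 mm high, walls 2 mm, the only square one of the four receivers. Origin: centre of its underside. Loose; the spout passes above it.
- bowl: Round metal bowl, 76 mm across, 40 mm high, a receiver. Origin: centre of its underside. Loose, not to be moved.
- cup: Round metal cup, 66 mm across, 72 mm high (the tallest receiver). Origin: centre of its underside. Loose, not to be moved.
- pan: Low round metal pan, 72 mm across, 28 mm high, a receiver. Origin: centre of its underside. Loose, not to be moved.
- weight: Brass weight with a knob, 36 mm across, 50 mm high, behind the divider. Origin: centre of its underside. Loose, not to be moved.
- jar: Closed amber jar with white cap, 70 mm across, 100 mm high, to the robot's left. Origin: centre of its underside. Loose, not to be moved.
- spatula: Wood-handled spatula, 200 mm long, lying flat to the robot's right, low. Origin: about its middle, at bench height. Loose, not to be moved.
- loupe: Stand loupe, 44 mm across, 38 mm high, to the robot's left. Origin: centre of its underside. Loose, not to be moved.

How it is judged:
By the outcome, as a careful person would: the job done as asked, in the order asked, and still so for the second after the job is handed in, with the robot touching nothing.
It also fails if it takes over 61 s, if anything falls off the work surface, if the arm or the gripper's body presses on something with over 40 N, if the wrist force passes 120 N, or if a joint passes its speed limit or range.

## Working session

There is one attempt and no reset: what is moved stays moved. The work goes in short steps, Python scripts to look and compute and a shell command to move; the robot and the scene stay as the last step left them, time stands still between calls to the robot, and variables do not carry over. Pictures are saved under pics/ and viewed, and the job is handed in when it is done.

```bash
ls; mkdir -p pics; python3 - <<'E'
from station import read_state, camera
import cv2,numpy as np
print(read_state())
np.set_printoptions(precision=4,suppress=True)
for n in ["scene","top"]:
    c=camera(n); cv2.imwrite(f"pics/{n}0.png",c["image"]); print(n,c["camera_matrix"],c["camera_from_world"],[k for k in c])
E
```

```text
pics
{'clock': 0.0, 'joint_pos': array([-1.25700251e+00,  8.74201009e-02,  1.75112002e-01,  1.65978615e+00,
       -7.99480385e-06,  1.57079815e+00]), 'qd': array([ 0.00034054,  0.0011006 ,  0.00053783, -0.0002151 ,  0.00113095,
        0.00096199]), 'joint_torque': array([-1.13256135e-04, -5.20381165e+01,  4.64806831e+01,  1.60742638e-02,
       -3.34529989e-05, -1.52280808e-05]), 'position': array([ 0.16969382, -0.52292141,  0.23059368]), 'eef_rot': array([-6.40366589e-04,  9.87716843e-01,  1.56253056e-01, -1.05351872e-04]), 'ft_force': array([ 0.11971888,  0.30139833, -0.96349969]), 'moment': array([-0.02373757,  0.02242985, -0.03568363]), 'opening': 0.08571781208810346}
scene [[497.4463   0.     251.2931]
 [  0.     497.4463 195.8616]
 [  0.       0.       1.    ]] [[-0.794   0.6078  0.0128  0.4131]
 [-0.4035 -0.5427  0.7367  0.1161]
 [ 0.4547  0.5798  0.6761 -1.6852]
 [ 0.      0.      0.      1.    ]] ['image', 'camera_matrix', 'camera_from_world']
top [[432.9015   0.     257.2084]
 [  0.     432.9015 192.8408]
 [  0.       0.       1.    ]] [[-0.0493 -0.9988 -0.0055  0.0681]
 [ 0.9773 -0.0494  0.2061 -0.5437]
 [-0.2061  0.0048  0.9785 -1.3885]
 [ 0.      0.      0.      1.    ]] ['image', 'camera_matrix', 'camera_from_world']
```

View pics/scene0.png

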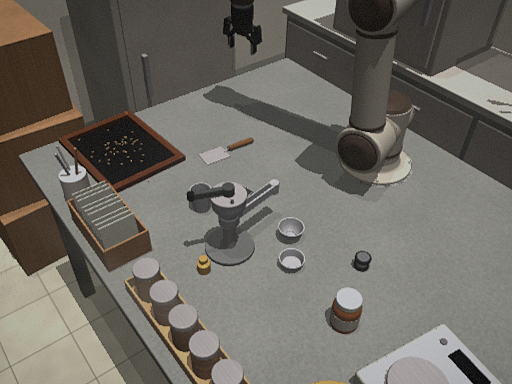

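View pics/top0.png

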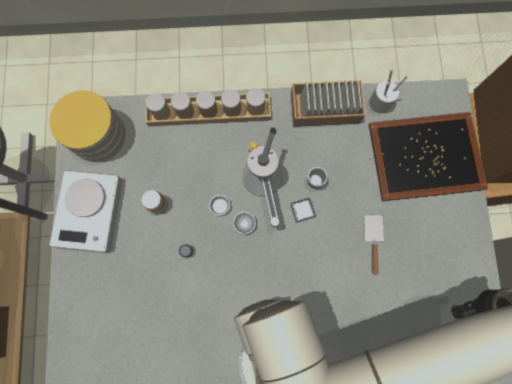

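The top view shows the divider near (262,165), the spout end at (275,221), and the square tin at (303,210) on the −y side. The bowl is at (245,223), the pan at (220,205) and the cup at (317,178). The lever end is at (273,130). I'll zoom in next.

```bash
python3 - <<'E'
import cv2
a=cv2.imread("pics/top0.png")[115:245,195:345]; b=cv2.imread("pics/scene0.png")[165:285,170:330]
cv2.imwrite("pics/topz.png",cv2.resize(a,None,fx=5,fy=4.6 and 5,interpolation=cv2.INTER_CUBIC)[:600]); cv2.imwrite("pics/scenez.png",cv2.resize(b,None,fx=5,fy=5,interpolation=cv2.INTER_CUBIC))
E
```

```text
(no output)
```

View pics/topz.png

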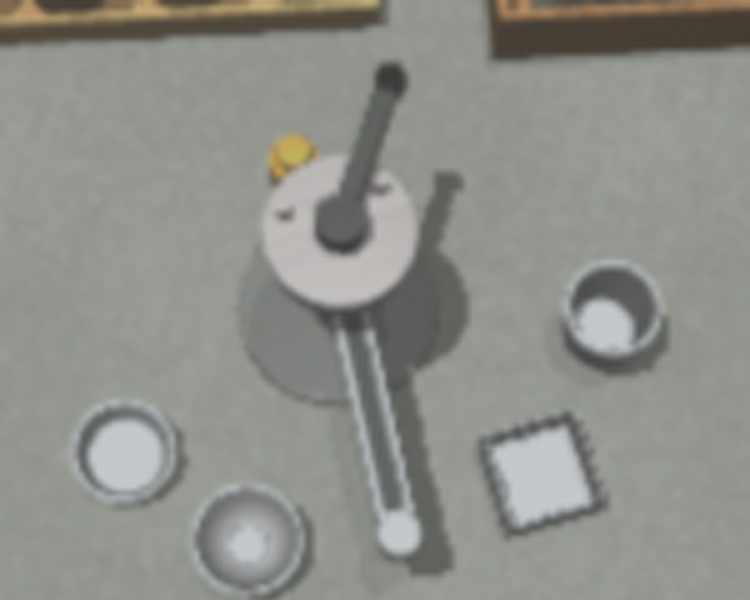

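View pics/scenez.png

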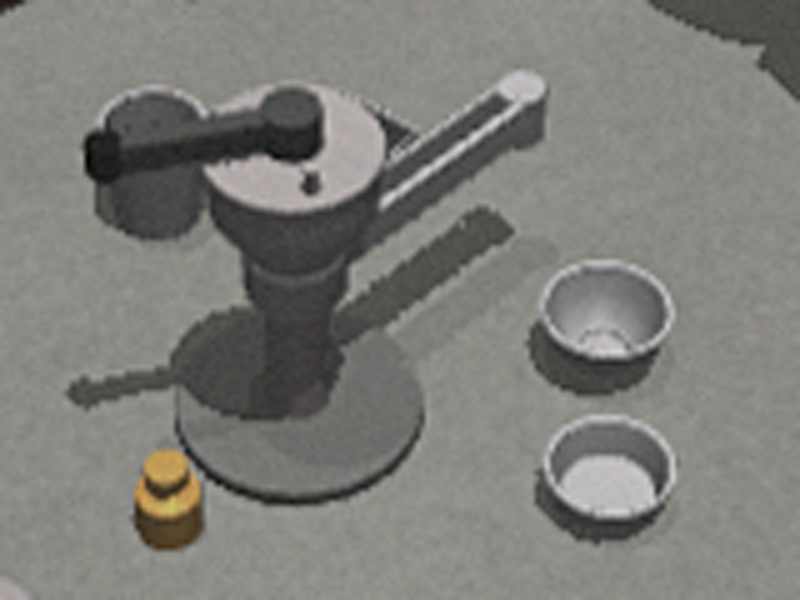

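The zoomed top view shows the lid centre at zoom (340,228), the tube top at (399,532), and the lever knob at (391,80). The tin's corners are at about (482,440), (570,412), (606,505) and (512,537).

```bash
cat > h.py <<'E'
import numpy as np,cv2
from station import camera,read_state
def ray(c,uv,z):
    K=c["camera_matrix"];T=c["camera_from_world"];R=T[:3,:3];o=-R.T@T[:3,3]
    p=np.linalg.solve(K,[uv[0],uv[1],1]);d=R.T@np.array([p[0],-p[1],-p[2]])
    return o+d*(z-o[2])/d[2]
def proj(c,P):
    T=c["camera_from_world"];q=T[:3,:3]@P+T[:3,3];q=c["camera_matrix"]@np.array([q[0],-q[1],-q[2]]);return q[:2]/q[2]
def z2(uv,s=5,o=(195,115)): return (np.array(uv)+.5)/s-.5+np.array(o)
E
python3 - <<'E'
from h import *
np.set_printoptions(precision=4,suppress=True)
c=camera("top");im=c["image"].astype(int)
up=cv2.resize(c["image"][115:245,195:345],None,fx=5,fy=5,interpolation=cv2.INTER_CUBIC)
hsv=cv2.cvtColor(up,cv2.COLOR_BGR2HSV)
g=cv2.cvtColor(up,cv2.COLOR_BGR2GRAY)
for z in [(340,228),(399,532),(391,80),(125,453),(540,475),(250,400)]: print(z,hsv[z[1],z[0]],g[z[1],z[0]])
m=((g>150)).astype(np.uint8)
n,l,st,ce=cv2.connectedComponentsWithStats(m)
for i in range(1,n):
    if st[i,4]>300: print("bright",st[i],ce[i])
m=((g<75)).astype(np.uint8)
n,l,st,ce=cv2.connectedComponentsWithStats(m)
for i in range(1,n):
    if st[i,4]>300: print("dark",st[i],ce[i])
E
```

```text
(340, 228) [ 60   8 100] 99
(399, 532) [100  11 202] 198
(391, 80) [40 12 62] 61
(125, 453) [ 98  10 202] 198
(540, 475) [ 98  10 202] 198
(250, 400) [ 47  12 154] 152
bright [130   0  37  15 343] [147.1516   8.8134]
bright [239   0  42  10 312] [261.7308   4.6635]
bright [199  43  41  17 344] [218.5494  50.2355]
bright [    0    53   418   453 64897] [175.8989 258.1649]
bright [  492    59   258   176 23800] [637.7032 134.095 ]
bright [164  60  32  27 332] [177.0753  72.4277]
bright [139  88  28  49 482] [153.    110.222]
bright [611 211  31  41 536] [628.5317 233.903 ]
bright [650 225  27  39 424] [664.0991 242.6085]
bright [ 549  240  125  113 4971] [604.9626 301.8642]
bright [ 464  271   78   86 2973] [501.1456 316.1302]
bright [ 338  333   82  221 4039] [383.1315 468.6504]
bright [  385   352   327   298 41287] [547.4336 526.9969]
bright [ 219  375   70   99 1980] [251.8333 429.8475]
bright [289 409  34  47 670] [307.794  433.5955]
bright [ 492  427   99   99 6467] [540.7252 475.4688]
bright [  89  440  205  154 7393] [188.6737 509.3379]
bright [ 292  459   46   52 1100] [313.9609 485.7836]
bright [ 220  512   62   61 3032] [250.7662 541.7787]
bright [315 515  17  45 352] [322.     539.0881]
bright [ 665  610   60   40 1378] [691.7591 629.6691]
bright [374 633  28  17 308] [388.2987 641.7662]
dark [ 38   0  63  10 493] [68.7302  3.6288]
dark [   0   13  375   25 2899] [201.158  26.04 ]
dark [ 493   12  257   45 8363] [621.519   33.6397]
dark [378  67  25  28 514] [390.677   79.1498]
```

```bash
python3 - <<'E'
from h import *
np.set_printoptions(precision=4,suppress=True)
c=camera("top")
up=cv2.resize(c["image"][115:245,195:345],None,fx=5,fy=5,interpolation=cv2.INTER_CUBIC)
g=cv2.cvtColor(up,cv2.COLOR_BGR2GRAY);b=up.astype(int)
def comp(m,near):
    n,l,st,ce=cv2.connectedComponentsWithStats(m.astype(np.uint8)); best=min(range(1,n),key=lambda i:np.hypot(*(ce[i]-near))+ (1e3 if st[i,4]<150 else 0)); 
    cn=max(cv2.findContours((l==best).astype(np.uint8),0,1)[0],key=cv2.contourArea); return st[best],ce[best],cn
def rep(n,uv,z): 
    P=ray(c,z2(uv),z);print(n,uv,P);return P
st,ce,cn=comp(g>185,(399,532));(x,y),r=cv2.minEnclosingCircle(cn);print(st,ce,r)
tube=rep("tube",(x,y),.129); 
lid=comp((b[...,2]-b[...,1]>3)&(g>140),(340,228));print(lid[0]);e=cv2.fitEllipse(cv2.convexHull(lid[2]));print(e)
L=rep("lid",e[0],.202)
st,ce,cn=comp(g<75,(391,80));rep("knob",ce,.227)
R={}
for n,mid,z in [("tin",(540,475),.002),("pan",(125,453),.002),("cup",(605,325),.002)]:
    st,ce,cn=comp(g>180,mid);print(n,st,cv2.minAreaRect(cn));R[n]=rep(n,cv2.minAreaRect(cn)[0],z)
R["tin_rim"]=rep("tin rim",np.mean([(482,440),(570,412),(606,505),(512,537)],0),.045)
R["bowl_rim"]=rep("bowl rim",(250,541),.040);R["cup_rim"]=rep("cup rim",(614,309),.072);R["pan_rim"]=rep("pan rim",(126,453),.028)
for n in R:
    d=(R[n]-L)[:2];print(n,np.hypot(*d),np.arctan2(-d[1],-d[0]))
d=(tube-L)[:2];print("tube",np.hypot(*d),np.arctan2(-d[1],-d[0]))
for n,P in [("foot",(L*[1,1,0]))]: print("axis foot px",(proj(c,P)-[195,115])*5)
E
```

```text
[ 381  513   36   37 1025] [398.7795 531.5815] 20.93614387512207
tube (396.6987609863281, 530.832275390625) [ 0.4395 -0.0066  0.129 ]
[ 266  130   56   60 1828]
((293.0699157714844, 160.5689697265625), (56.128841400146484, 59.76901626586914), 178.62515258789062)
lid (293.0699157714844, 160.5689697265625) [0.6608 0.0467 0.202 ]
knob [390.6497  79.1252] [ 0.7012 -0.0147  0.227 ]
tin [ 495  432   92   90 5423] ((540.5735473632812, 474.7586669921875), (79.3446044921875, 75.64501953125), 71.93952178955078)
tin (540.5735473632812, 474.7586669921875) [ 0.4915 -0.1127  0.002 ]
pan [  91  423   68   66 3577] ((124.5, 455.5), (65.0, 67.0), 90.0)
pan (124.5, 455.5) [0.5193 0.1727 0.002 ]
cup [ 579  303   50   46 1814] ((603.5, 325.5), (45.0, 49.0), 90.0)
cup (603.5, 325.5) [ 0.5946 -0.164   0.002 ]
tin rim [542.5 473.5] [ 0.4851 -0.1094  0.045 ]
bowl rim (250, 541) [0.4503 0.0878 0.04  ]
cup rim (614, 309) [ 0.589  -0.1618  0.072 ]
pan rim (126, 453) [0.5162 0.1695 0.028 ]
tin 0.23259107454264244 0.7553342482551815
pan 0.18947869985308075 -0.727608743794216
cup 0.22091336137905088 1.2662687991186272
tin_rim 0.23499326547922134 0.7264889984176102
bowl_rim 0.2144941233356342 -0.1926665455665357
cup_rim 0.22051796195776094 1.2390780751297696
pan_rim 0.189682599005452 -0.7037424176060078
tube 0.2275910187556044 0.2363328124514422
axis foot px [295.24   247.5764]
```

The lid mask caught the brass weight instead. I'll redo the lid and check it against the circle through the receivers.

```bash
python3 - <<'E'
from h import *
from scipy.optimize import least_squares
np.set_printoptions(precision=4,suppress=True)
c=camera("top")
T=c["camera_from_world"];print("cam",-T[:3,:3].T@T[:3,3])
up=cv2.resize(c["image"][115:245,195:345],None,fx=5,fy=5,interpolation=cv2.INTER_CUBIC)
for p in [(340,290),(300,230),(250,230),(340,310),(390,150)]: print(p,up[p[1],p[0]])
b=up.astype(int); m=((b[...,2]-b[...,1]>2)&(b[...,2]-b[...,0]<30)).astype(np.uint8)
m=cv2.morphologyEx(m,cv2.MORPH_OPEN,np.ones((7,7)))
n,l,st,ce=cv2.connectedComponentsWithStats(m); i=l[290,340]; print(i,st[i])
cn=max(cv2.findContours((l==i).astype(np.uint8),0,1)[0],key=cv2.contourArea)
e=cv2.fitEllipse(cv2.convexHull(cn));print(e);L=ray(c,z2(e[0]),.202);print("lid",L)
R={"tin":ray(c,z2((541.5,474)),.024),"bowl":ray(c,z2((250,541)),.04),"cup":ray(c,z2((614,311)),.072),"pan":ray(c,z2((126,453)),.028)}
t=ray(c,z2((398.5,531)),.129)
a={"tin":.6,"bowl":-.6,"cup":1.2,"pan":-1.2}
f=lambda p:np.concatenate([[R[k][0]-(p[0]-.18*np.cos(a[k]+p[2])),R[k][1]-(p[1]-.18*np.sin(a[k]+p[2]))] for k in a])
s=least_squares(f,[.62,0,0]);print(s.x,s.fun.reshape(-1,2))
for n,P in list(R.items())+[("tube",t),("knob",np.array([.7012,-.0147]))]:
  for o in (L[:2],s.x[:2]):
    d=P[:2]-o;print(n,P,np.hypot(*d),np.arctan2(-d[1],-d[0]))
E
```

```text
cam [0.2486 0.0478 1.4711]
(340, 290) [190 191 194]
(300, 230) [186 187 190]
(250, 230) [145 152 149]
(340, 310) [92 93 93]
(390, 150) [143 150 147]
0 [     0      0    750    650 463665]Traceback (most recent call last):
  File "<stdin>", line 12, in <module>
cv2.error: OpenCV(4.12.0) /io/opencv/modules/imgproc/src/shapedescr.cpp:361: error: (-201:Incorrect size of input array) There should be at least 5 points to fit the ellipse in function 'fitEllipseNoDirect'
```

```bash
cat > m.py <<'E'
from h import *
from scipy.optimize import least_squares
np.set_printoptions(precision=4,suppress=True)
c=camera("top")
up=cv2.resize(c["image"][115:245,195:345],None,fx=5,fy=5,interpolation=cv2.INTER_CUBIC)
g=cv2.cvtColor(up,cv2.COLOR_BGR2GRAY)
m=((g>168)).astype(np.uint8)
n,l,st,ce=cv2.connectedComponentsWithStats(m); i=l[290,340]; print(i,st[i])
cn=max(cv2.findContours((l==i).astype(np.uint8),0,1)[0],key=cv2.contourArea)
e=cv2.fitEllipse(cv2.convexHull(cn));print(e);L=ray(c,z2(e[0]),.202);print("lid",L)
R={"tin":ray(c,z2((541.5,474)),.024),"bowl":ray(c,z2((250,541)),.04),"cup":ray(c,z2((614,311)),.072),"pan":ray(c,z2((126,453)),.028)}
t=ray(c,z2((398.5,531)),.129)
a={"tin":.6,"bowl":-.6,"cup":1.2,"pan":-1.2}
f=lambda p:np.concatenate([[R[k][0]-(p[0]-.18*np.cos(a[k]+p[2])),R[k][1]-(p[1]-.18*np.sin(a[k]+p[2]))] for k in a])
s=least_squares(f,[.62,0,0]);print(s.x,s.fun.reshape(-1,2))
for n,P in list(R.items())+[("tube",t),("knob",np.array([.7012,-.0147]))]:
  for o in (L[:2],s.x[:2]):
    d=P[:2]-o;print(n,P,np.hypot(*d),np.arctan2(-d[1],-d[0]))
E
python3 m.py
```

```text
5 [  262   156   152   147 11863]
((338.67108154296875, 229.38412475585938), (146.27816772460938, 151.91481018066406), 91.36394500732422)
lid [0.6156 0.0211 0.202 ]
[0.6153 0.0179 0.2045] [[-0.0021  0.0008]
 [ 0.0011  0.0006]
 [ 0.0021 -0.002 ]
 [-0.0011  0.0006]]
tin [ 0.4883 -0.111   0.024 ] 0.1834408134484176 0.8036518922459109
tin [ 0.4883 -0.111   0.024 ] 0.18087817224119163 0.7928270088275915
bowl [0.4503 0.0878 0.04  ] 0.17831604495420686 -0.38350113764713817
bowl [0.4503 0.0878 0.04  ] 0.17919564300178248 -0.4009078230939614
cup [ 0.5876 -0.1617  0.072 ] 0.18487547444653046 1.4186456635330622
cup [ 0.5876 -0.1617  0.072 ] 0.1816441041984716 1.4180149398778032
pan [0.5162 0.1695 0.028 ] 0.17863615452702677 -0.9803207219032163
pan [0.5162 0.1695 0.028 ] 0.18110637351642692 -0.991920555367267
tube [ 0.4394 -0.0077  0.129 ] 0.17859474986139293 0.16171808829738926
tube [ 0.4394 -0.0077  0.129 ] 0.17773324606158306 0.14422518670367238
knob [ 0.7012 -0.0147] 0.09273133871786607 2.7456594182665577
knob [ 0.7012 -0.0147] 0.0918927595335313 2.779490148306166
```

The receivers fit the 180 mm circle to within about 2 mm. The fit puts the axis at about (0.615, 0.018) with yaw 0.205. The spout is at world angle about 0.15 and the tin at about 0.80, with the gate near 0.03. I'm moving to the spout's +y side with the fingers shut.

```bash
python3 -m jog '{"linear":[[0.025,-0.025,0],[0.025,-0.025,0],[0.025,-0.025,0],[0.025,-0.025,0],[0.025,-0.025,0]],"twist":[0,0,0,0,0],"fingers":[-1,-1,-1,-1,-1]}' 20
```

```text
clock: 0.72
position: [0.2504, -0.3642, 0.2312]
eef_rot: [0.0, 0.988, 0.156, 0.0]
ft_force: [0.6, -0.1, 0.3]
opening: 0.0255
```

```bash
python3 -m jog '{"linear":[[0.025,-0.025,0],[0.025,-0.025,0],[0.025,-0.025,0],[0.025,-0.025,0],[0.025,-0.025,0]],"twist":[0,0,0,0,0],"fingers":[-1,-1,-1,-1,-1]}'
```

```text
clock: 1.13
position: [0.3307, -0.2066, 0.2314]
eef_rot: [0.0, 0.988, 0.156, 0.0]
ft_force: [1.1, -0.4, 0.7]
opening: 0.0
```

```bash
python3 -m jog '{"linear":[[0.025,-0.025,0],[0.025,-0.025,0],[0.025,-0.025,0],[0.025,-0.025,0],[0.025,-0.025,0]],"twist":[0,0,0,0,0],"fingers":[-1,-1,-1,-1,-1]}'
```

```text
clock: 1.55
position: [0.4111, -0.0489, 0.2315]
eef_rot: [0.0, 0.988, 0.156, 0.0]
ft_force: [0.2, -1.6, 0.5]
opening: -0.0
```

```bash
python3 -m jog '{"linear":[[0.025,-0.025,0],[0.025,-0.025,0],[0.02,-0.025,0],[0,0,0],[0,0,0]],"twist":[0,0,0,4.7,4.7],"fingers":[-1,-1,-1,-1,-1]}'; python3 - <<'E'
from h import *
s=read_state();print(s["clock"],s["position"],s["eef_rot"],2*np.arctan2(s["eef_rot"][2],s["eef_rot"][1]),s["ft_force"])
cv2.imwrite("pics/wrist1.png",camera("wrist")["image"]);c=camera("top");cv2.imwrite("pics/top1.png",cv2.resize(c["image"][115:265,195:395],None,fx=4,fy=4))
E
```

```text
clock: 1.97
position: [0.4544, 0.044, 0.2308]
eef_rot: [-0.0, 0.997, 0.075, -0.0]
ft_force: [-0.8, 0.2, 0.6]
opening: -0.0001
1.9667 [0.45442318 0.04402194 0.23083402] [-3.03663930e-05  9.97204149e-01  7.47239908e-02 -4.57773728e-04] 0.14958742609903375 [-0.76742606  0.22900364  0.59587968]
```

View pics/wrist1.png

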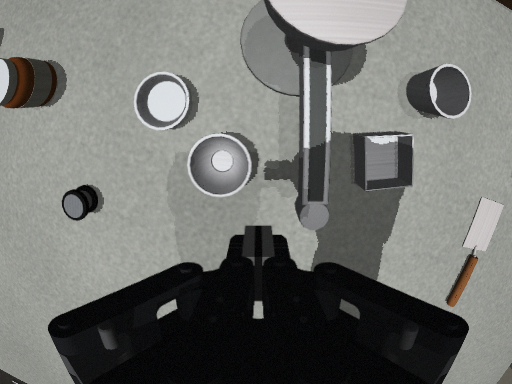

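View pics/top1.png

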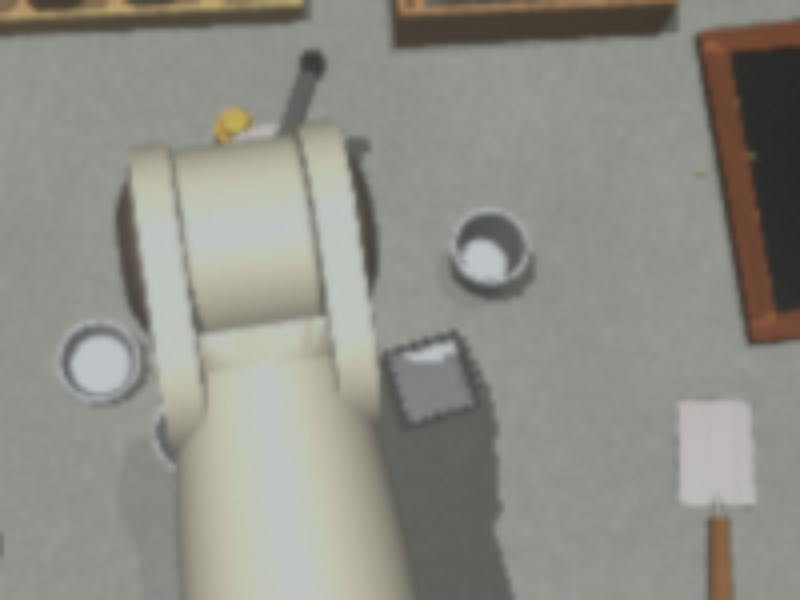

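The wrist view shows the spout bar running upright at column 316 with the tube top at (314,216). The shut fingertip is at (258,240) on its +y side, and the tin is at about (384,160). I'll cross-check these positions with the wrist view.

```bash
cat >> h.py <<'E'
def wray(c,uv,z):
    K=c["camera_matrix"];T=c["camera_from_world"];R=T[:3,:3];o=-R.T@T[:3,3]
    x=(np.array(uv)-K[:2,2])/K[0,0];th=np.hypot(*x);d=np.sin(th)*x/max(th,1e-9)
    d=R.T@np.array([d[0],-d[1],-np.cos(th)]);return o+d*(z-o[2])/d[2]
E
python3 - <<'E'
from h import *
from scipy.optimize import least_squares
np.set_printoptions(precision=4,suppress=True)
c=camera("wrist");im=c["image"];T=c["camera_from_world"];print(-T[:3,:3].T@T[:3,3])
cv2.imwrite("pics/wz.png",cv2.resize(im[60:235,340:480],None,fx=4,fy=3.4 and 3.4,interpolation=cv2.INTER_CUBIC))
for n,uv,z in [("bowl",(220,165),.04),("pan",(162,101),.028),("tube",(314,216),.129)]: print(n,wray(c,uv,z))
E
```

```text
[0.5223 0.0534 0.3751]
bowl [0.4547 0.0873 0.04  ]
pan [0.52   0.1686 0.028 ]
tube [ 0.4395 -0.0097  0.129 ]
```

View pics/wz.png

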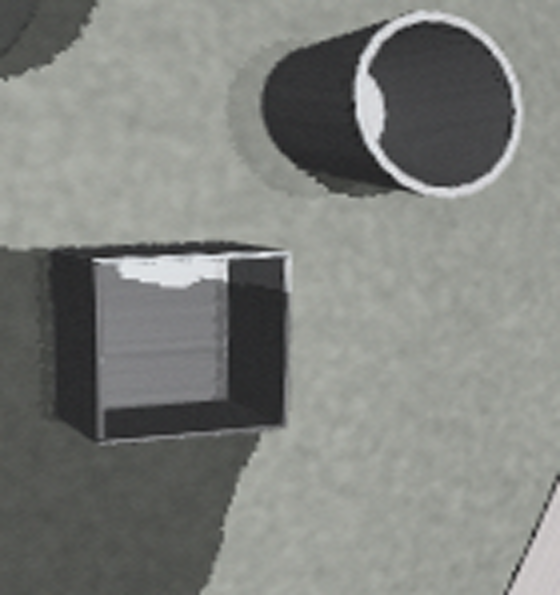

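The zoom shows the tin's rim corners at (93,257), (290,252), (286,428) and (99,441). The cup's rim centre is at (438,103).

```bash
python3 - <<'E'
from h import *
from scipy.optimize import least_squares
np.set_printoptions(precision=4,suppress=True)
c=camera("wrist")
P=np.array([wray(c,(x/4+340,y/3.4+60),.045) for x,y in [(93,257),(290,252),(286,428),(99,441)]])
print(P,np.linalg.norm(P-np.roll(P,1,0),axis=1));tin=P.mean(0)
R={"tin":tin,"bowl":wray(c,(220,165),.04),"cup":wray(c,(438/4+340,103/3.4+60),.072),"pan":wray(c,(162,101),.028)}
a={"tin":.6,"bowl":-.6,"cup":1.2,"pan":-1.2}
f=lambda p:np.concatenate([[R[k][0]-(p[0]-.18*np.cos(a[k]+p[2])),R[k][1]-(p[1]-.18*np.sin(a[k]+p[2]))] for k in a])
s=least_squares(f,[.62,0,0]);print(R,s.x,s.fun.reshape(-1,2))
for n,p in (("tin",tin),("tube",wray(c,(314,216),.129))):
  d=p[:2]-s.x[:2];print(n,np.hypot(*d),np.arctan2(-d[1],-d[0]))
E
```

```text
[[ 0.5161 -0.0709  0.045 ]
 [ 0.5313 -0.1354  0.045 ]
 [ 0.468  -0.151   0.045 ]
 [ 0.4531 -0.0875  0.045 ]] [0.0652 0.0664 0.0653 0.0653]
{'tin': array([ 0.4921, -0.1112,  0.045 ]), 'bowl': array([0.4546, 0.0869, 0.04  ]), 'cup': array([ 0.5932, -0.1612,  0.072 ]), 'pan': array([0.5197, 0.1684, 0.028 ])} [0.6195 0.0179 0.2088] [[-0.0031  0.0011]
 [ 0.0015  0.0004]
 [ 0.0027 -0.0014]
 [-0.0012 -0.0001]]
tin 0.18133949823652884 0.7922473927531002
tube 0.1820200135108985 0.15481599778305602
```

The wrist view agrees, putting the tin at 0.792 and the spout at 0.155. I'm lowering beside the bar and then creeping in.

```bash
python3 -m jog '{"linear":[[0.008,0,0.02],[0,0,0.03],[0,0,0.03],[0,0,0.03],[0,0,0.01]],"twist":[0,0,0,0,0],"fingers":[-1,-1,-1,-1,-1]}'; python3 -m jog '{"linear":[[0,0.005,0],[0,0.005,0],[0,0.003,0],[0,0.001,0],[0,0,0]],"twist":[0,0,0,0,0],"fingers":[-1,-1,-1,-1,-1]}'; python3 - <<'E'
from h import *
s=read_state();print(s["clock"],s["position"],s["ft_force"]);cv2.imwrite("pics/wrist2.png",camera("wrist")["image"])
E
```

```text
clock: 2.58
position: [0.4602, 0.0428, 0.1073]
eef_rot: [0.0, 0.997, 0.075, -0.002]
ft_force: [-0.6, -0.5, -0.5]
opening: -0.0001
clock: 3.0
position: [0.465, 0.0292, 0.1128]
eef_rot: [0.0, 0.997, 0.075, 0.001]
ft_force: [-0.7, 0.1, -0.1]
opening: -0.0003
3.0 [0.46498528 0.02916226 0.11278575] [-0.65140119  0.10003186 -0.11227707]
```

View pics/wrist2.png

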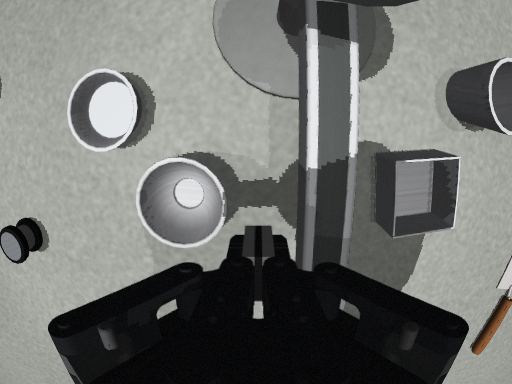

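The wrist view shows the fingertips at columns 243–272 just left of the bar's left face at about 300, with a small gap. I'm creeping in.

```bash
python3 -m jog '{"linear":[[0,0.002,0],[0,0.002,0],[0,0.002,0],[0,0.002,0],[0,0,0]],"twist":[0,0,0,0,0],"fingers":[-1,-1,-1,-1,-1]}'; python3 -c '
from station import read_state as r
print(r()["position"],r()["ft_force"],r()["moment"])'
```

```text
clock: 3.47
position: [0.4653, 0.0214, 0.1113]
eef_rot: [0.0, 0.997, 0.075, -0.0]
ft_force: [-0.6, 0.5, -0.3]
opening: -0.0001
[0.4653327  0.0214023  0.11125907] [-0.57123068  0.49096694 -0.29472071] [-0.01731612  0.04754674 -0.00153025]
```

```bash
python3 -m jog '{"linear":[[0,0.001,0],[0,0.001,0],[0,0.001,0],[0,0.001,0],[0,0.001,0]],"twist":[0,0,0,0,0],"fingers":[-1,-1,-1,-1,-1]}'; python3 -m jog '{"linear":[[0,0.001,0],[0,0.001,0],[0,0.001,0],[0,0.001,0],[0,0.001,0]],"twist":[0,0,0,0,0],"fingers":[-1,-1,-1,-1,-1]}'
```

```text
clock: 3.88
position: [0.4659, 0.0167, 0.1112]
eef_rot: [-0.0, 0.997, 0.075, -0.0]
ft_force: [-1.7, 1.4, 0.4]
opening: -0.0002
clock: 4.3
position: [0.4668, 0.0117, 0.1112]
eef_rot: [-0.0, 0.997, 0.075, -0.0]
ft_force: [-1.2, 1.1, -0.0]
opening: -0.0001
```

Contact is at about 1.4 N. I'm sweeping round the arc.

```bash
python3 -m jog '{"linear":[[-0.0005,0.0026,0],[-0.0005,0.0026,0],[-0.0005,0.0026,0],[-0.0005,0.0026,0],[-0.0005,0.0026,0]],"twist":[-1,-1,-1,-1,-1],"fingers":[-1,-1,-1,-1,-1]}'; python3 -m jog '{"linear":[[-0.0005,0.0026,0],[-0.0005,0.0026,0],[-0.0005,0.0026,0],[-0.0005,0.0026,0],[-0.0005,0.0026,0]],"twist":[-1,-1,-1,-1,-1],"fingers":[-1,-1,-1,-1,-1]}'; python3 - <<'E'
from h import *
s=read_state();print(s["clock"],s["position"],s["ft_force"],2*np.arctan2(s["eef_rot"][2],s["eef_rot"][1]));cv2.imwrite("pics/wrist3.png",camera("wrist")["image"])
E
```

```text
clock: 4.72
position: [0.4669, -0.0017, 0.1114]
eef_rot: [0.0, 0.993, 0.119, 0.0]
ft_force: [1.2, 1.7, 0.1]
opening: -0.0
clock: 5.13
position: [0.4679, -0.0149, 0.1113]
eef_rot: [-0.0, 0.987, 0.162, -0.0]
ft_force: [0.8, 2.5, 0.6]
opening: 0.0
5.1333 [ 0.46785583 -0.01490519  0.11128329] [0.79798715 2.50550761 0.58397516] 0.3259784636694416
```

View pics/wrist3.png

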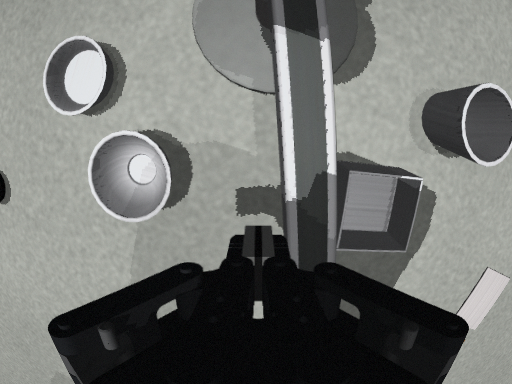

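The bar is following, now at about 0.36, with force about 2.6 N. I'm continuing.

```bash
python3 -m jog '{"linear":[[-0.0004,0.0026,0],[-0.0004,0.0026,0],[-0.0004,0.0026,0],[-0.0004,0.0026,0],[-0.0004,0.0026,0]],"twist":[-1.2,-1.2,-1.2,-1.2,-1.2],"fingers":[-1,-1,-1,-1,-1]}'; python3 -m jog '{"linear":[[-0.0004,0.0026,0],[-0.0004,0.0026,0],[-0.0004,0.0026,0],[-0.0004,0.0026,0],[-0.0004,0.0026,0]],"twist":[-1.2,-1.2,-1.2,-1.2,-1.2],"fingers":[-1,-1,-1,-1,-1]}'; python3 -m jog '{"linear":[[-0.0004,0.0026,0],[-0.0004,0.0026,0],[-0.0004,0.0026,0],[-0.0004,0.0026,0],[-0.0004,0.0026,0]],"twist":[-1,-1,-1,-1,-1],"fingers":[-1,-1,-1,-1,-1]}';python3 - <<'E'
from h import *
s=read_state();print(s["clock"],s["position"],s["ft_force"],2*np.arctan2(s["eef_rot"][2],s["eef_rot"][1]));cv2.imwrite("pics/wrist4.png",camera("wrist")["image"])
c=camera("top");cv2.imwrite("pics/top4.png",cv2.resize(c["image"][115:265,195:395],None,fx=4,fy=4))
E
```

```text
clock: 5.6
position: [0.4706, -0.0276, 0.1112]
eef_rot: [-0.0, 0.977, 0.213, -0.0]
ft_force: [0.8, 0.6, 0.2]
opening: -0.0001
clock: 6.02
position: [0.4747, -0.0401, 0.1112]
eef_rot: [-0.0, 0.964, 0.264, -0.0]
ft_force: [-0.1, 2.9, 0.8]
opening: -0.0
clock: 6.43
position: [0.4801, -0.0522, 0.1113]
eef_rot: [-0.0, 0.952, 0.306, -0.0]
ft_force: [1.0, 1.8, 0.1]
opening: -0.0003
6.4333 [ 0.48009843 -0.05221578  0.11125345] [0.9692063  1.77476584 0.1434162 ] 0.6226022663867676
```

View pics/wrist4.png

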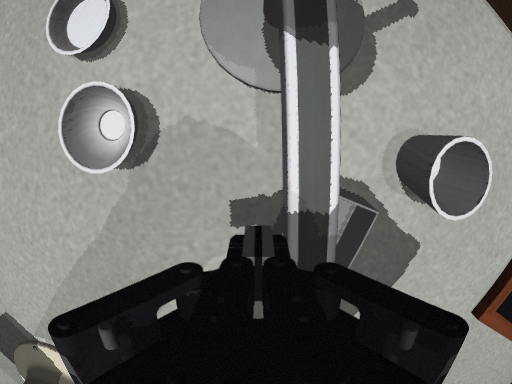

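View pics/top4.png

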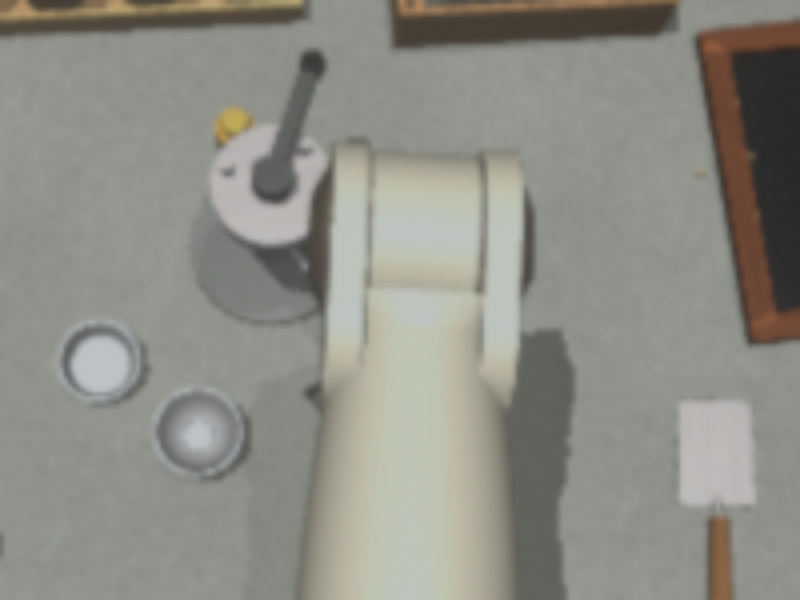

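The bar is parallel to the tool at about 0.62. About 10° remain, so I'll push 8° and then back off to measure.

```bash
python3 -m jog '{"linear":[[-0.0004,0.0026,0],[-0.0004,0.0026,0],[-0.0004,0.0026,0],[-0.0004,0.0026,0],[-0.0004,0.0026,0]],"twist":[-1,-1,-1,-1,-1],"fingers":[-1,-1,-1,-1,-1]}'; python3 -m jog '{"linear":[[-0.0004,0.0026,0],[-0.0004,0.0026,0],[-0.0004,0.0026,0],[0,0,0],[0,-0.001,0]],"twist":[-1,-1,-1,0,0],"fingers":[-1,-1,-1,-1,-1]}'; python3 -m jog '{"linear":[[0,-0.01,0],[0,-0.03,0],[0,-0.03,0],[0,-0.03,0],[0,0,0]],"twist":[0,0,0,0,0],"fingers":[-1,-1,-1,-1,-1]}';python3 - <<'E'
from h import *
s=read_state();print(s["clock"],s["position"],s["ft_force"],2*np.arctan2(s["eef_rot"][2],s["eef_rot"][1]));cv2.imwrite("pics/wrist5.png",camera("wrist")["image"])
c=camera("top");cv2.imwrite("pics/top5.png",cv2.resize(c["image"][115:245,195:345],None,fx=5,fy=5,interpolation=cv2.INTER_CUBIC)[:600])
E
```

```text
clock: 6.95
position: [0.4865, -0.0637, 0.1113]
eef_rot: [-0.0, 0.938, 0.348, 0.0]
ft_force: [-0.8, 1.9, -0.7]
opening: 0.0001
clock: 7.37
position: [0.4901, -0.0698, 0.1113]
eef_rot: [0.0, 0.929, 0.371, -0.0]
ft_force: [-0.1, -0.2, -0.7]
opening: 0.0001
clock: 7.78
position: [0.4178, 0.0055, 0.1114]
eef_rot: [-0.001, 0.928, 0.372, -0.0]
ft_force: [0.5, -1.4, 0.3]
opening: -0.0004
7.7833 [0.41779515 0.00551887 0.11143771] [ 0.46288068 -1.38382661  0.27996394] 0.7622382307263769
```

View pics/wrist5.png

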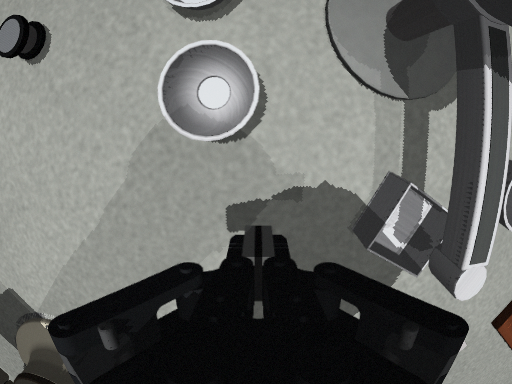

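View pics/top5.png

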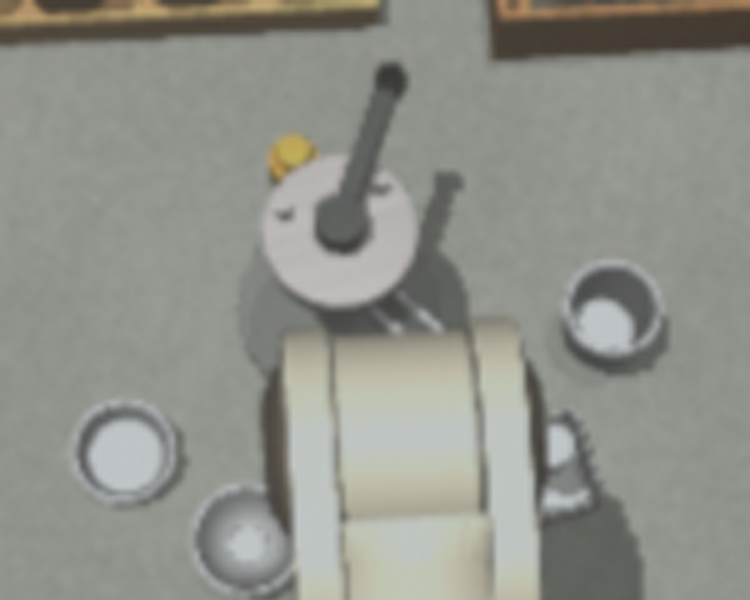

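The arm still hides the tube in the top view. In the wrist view the tube top is at (466,283), beside the tin. I'm backing away further.

```bash
python3 -m jog '{"linear":[[0,-0.03,-0.02],[0,-0.03,-0.02],[0,-0.03,-0.02],[0,-0.03,-0.02],[0,0,0]],"twist":[0,0,0,0,0],"fingers":[-1,-1,-1,-1,-1]}';python3 - <<'E'
from h import *
s=read_state();print(s["clock"],s["position"],s["ft_force"],2*np.arctan2(s["eef_rot"][2],s["eef_rot"][1]));cv2.imwrite("pics/wrist6.png",camera("wrist")["image"])
c=camera("top");cv2.imwrite("pics/top6.png",cv2.resize(c["image"][115:245,195:345],None,fx=5,fy=5,interpolation=cv2.INTER_CUBIC)[:600])
E
```

```text
clock: 8.3
position: [0.3374, 0.0921, 0.1953]
eef_rot: [-0.0, 0.928, 0.372, 0.003]
ft_force: [1.8, -0.5, -0.1]
opening: -0.0005
8.3 [0.3374066  0.09213508 0.19527184] [ 1.82952331 -0.50410968 -0.08452853] 0.7624856658971276
```

View pics/top6.png

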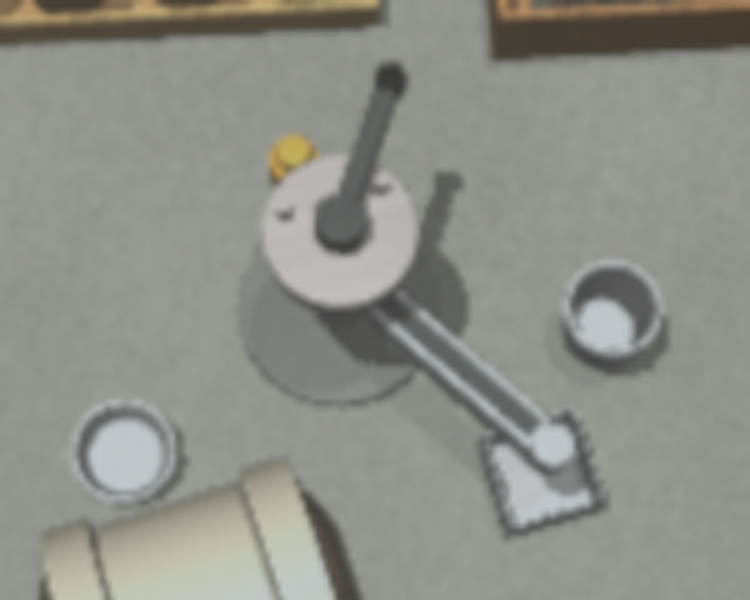

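View pics/wrist6.png

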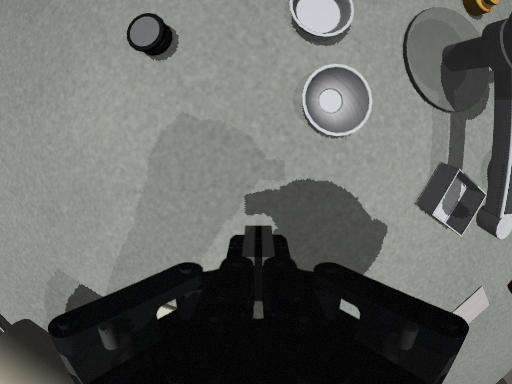

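The top view is clear: the tube top is at zoom (553,445), above the tin, whose corners are unchanged.

```bash
python3 - <<'E'
from h import *
np.set_printoptions(precision=4,suppress=True)
c=camera("top");up=cv2.resize(c["image"][115:245,195:345],None,fx=5,fy=5,interpolation=cv2.INTER_CUBIC)
ax=np.array([.6165,.018])
for uv in [(553,445),(552,444)]:
    t=ray(c,z2(uv),.129);d=t[:2]-ax;print("tube",t,np.hypot(*d),np.arctan2(-d[1],-d[0]))
# bar edges: bright rails in g
g=cv2.cvtColor(up,cv2.COLOR_BGR2GRAY)
A=z2((384,306)),z2((533,443));B=z2((400,297)),z2((548,425))
for e in (A,B):
    p,q=ray(c,e[0],.129),ray(c,e[1],.129);d=p-q;print("edge ang",np.arctan2(d[1],d[0]), p,q)
# tin corner centroid & outline at rim
for s in [[(482,440),(570,412),(606,505),(512,537)]]:
    P=np.array([ray(c,z2(x),.045) for x in s]);print(P,np.linalg.norm(P-np.roll(P,1,0),axis=1),P.mean(0))
# project predicted tube top for target angle
for a in (.75,.78,.795,.81):
    print(a,(proj(c,np.r_[ax-.18*np.array([np.cos(a),np.sin(a)]),.129])-[195,115]+.5)*5-.5)
cv2.imwrite("pics/tz6.png",cv2.resize(c["image"][170:225,265:325],None,fx=10,fy=10,interpolation=cv2.INTER_NEAREST))
E
```

```text
tube [ 0.489 -0.108  0.129] 0.17924065667053535 0.7797123988823286
tube [ 0.4897 -0.1074  0.129 ] 0.17835406301844156 0.7800330049780161
edge ang 0.7590200978205273 [ 0.5845 -0.0068  0.129 ] [ 0.491  -0.0955  0.129 ]
edge ang 0.7885238637952696 [ 0.5899 -0.0173  0.129 ] [ 0.502  -0.1058  0.129 ]
[[ 0.5099 -0.0705  0.045 ]
 [ 0.526  -0.1308  0.045 ]
 [ 0.4618 -0.15    0.045 ]
 [ 0.4435 -0.0861  0.045 ]] [0.0681 0.0624 0.067  0.0665] [ 0.4853 -0.1094  0.045 ]
0.75 [548.2147 451.8825]
0.78 [553.962  445.7405]
0.795 [556.7608 442.6079]
0.81 [559.5089 439.4352]
```

View pics/tz6.png

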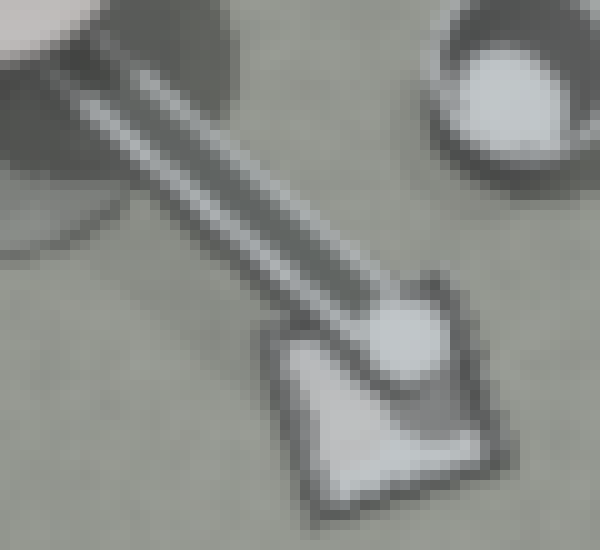

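The top view puts the outlet at 0.780 and the tin at about 0.795, roughly 2–3 mm apart. I'll check from directly above with the wrist camera, which is on the way to the lever.

```bash
python3 -m jog '{"linear":[[-0.0125,0.03,-0.01],[-0.0125,0.032,-0.01],[-0.0125,0.032,-0.01],[-0.0125,0.032,-0.01],[-0.0125,0.032,0]],"twist":[0,0,0,0,0],"fingers":[-1,-1,-1,-1,-1]}';python3 -m jog '{"linear":[[-0.0125,0.032,0],[-0.0125,0.032,0],[-0.0125,0.032,0],[0,0,0],[0,0,0]],"twist":[0,0,0,0,0],"fingers":[-1,-1,-1,-1,-1]}';python3 - <<'E'
from h import *
s=read_state();print(s["clock"],s["position"],s["ft_force"],2*np.arctan2(s["eef_rot"][2],s["eef_rot"][1]));cv2.imwrite("pics/wrist7.png",camera("wrist")["image"])
E
```

```text
clock: 8.87
position: [0.4029, -0.0707, 0.2318]
eef_rot: [0.0, 0.929, 0.37, 0.0]
ft_force: [0.9, 0.6, 0.6]
opening: 0.0
clock: 9.28
position: [0.4408, -0.1656, 0.2291]
eef_rot: [-0.001, 0.929, 0.369, -0.001]
ft_force: [0.4, 0.2, -0.0]
opening: -0.0004
9.2833 [ 0.44079724 -0.16559793  0.22906401] [ 0.37731617  0.16644038 -0.02488682] 0.7559803234780879
```

View pics/wrist7.png

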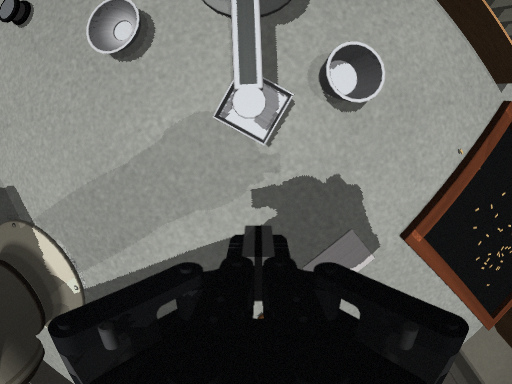

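```bash
python3 - <<'E'
from h import *
np.set_printoptions(precision=4,suppress=True)
c=camera("wrist");im=c["image"]
cv2.imwrite("pics/wz7.png",cv2.resize(im[65:155,200:310],None,fx=6,fy=6,interpolation=cv2.INTER_CUBIC));print(c["camera_matrix"]);np.save("w7.npy",c,allow_pickle=True)
E
```

```text
[[297.3186   0.     257.8993]
 [  0.     297.3186 190.4878]
 [  0.       0.       1.    ]]
```

View pics/wz7.png

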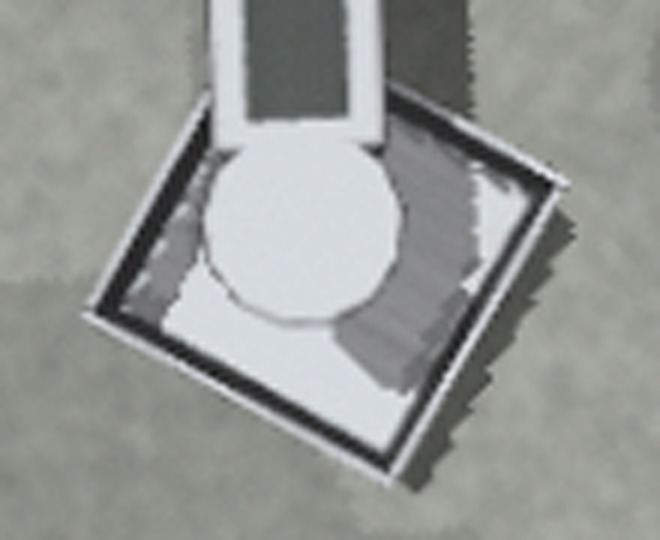

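The zoom shows the tube top circle centred at (303,226). The tin's rim corners are at (86,312), (566,184) and (394,485).

```bash
python3 - <<'E'
from h import *
np.set_printoptions(precision=4,suppress=True)
c=np.load("w7.npy",allow_pickle=True).item()
f=lambda uv,z:wray(c,z2(uv,6,(200,65)),z)
t=f((303,226),.129);l,r,b=[f(p,.045) for p in[(86,312),(566,184),(394,485)]]
tin=(l+r)/2;print(t,tin,np.linalg.norm(l-b),np.linalg.norm(r-b),np.linalg.norm(l-r))
for ax in ([.6165,.018],[.6195,.018]):
  for p in (t,tin): d=p[:2]-ax;print(np.hypot(*d),np.arctan2(-d[1],-d[0]))
E
```

```text
[ 0.4916 -0.1082  0.129 ] [ 0.4918 -0.1102  0.045 ] 0.06534125143239174 0.06420489319837884 0.09090424986841007
0.17756956725882408 0.7904205972596505
0.17883603060268755 0.7989119773215223
0.17969285428558915 0.7785559198159488
0.18094126246447903 0.787030533291679
```

The outlet is within about 2 mm (0.009 rad) of the tin centre, and the tin hasn't moved. That completes the spout. I'm moving to the lever's −y side, above lid height.

```bash
python3 -m jog '{"linear":[[0,0,-0.03],[0.035,0.01,0],[0.035,0.01,0],[0.035,0.01,0],[0.035,0.01,0]],"twist":[0,0,0,0,0],"fingers":[-1,-1,-1,-1,-1]}';python3 -m jog '{"linear":[[0.035,0.01,0],[0.035,0.01,0],[0.035,0.01,0],[0,0,0],[0,0,0]],"twist":[0,0,0,7.1,7.1],"fingers":[-1,-1,-1,-1,-1]}';python3 -m jog '{"linear":[[0,0,0],[0,0,0],[0,0,0],[0,0,0],[0,0,0]],"twist":[7.1,7.1,7.1,7.1,7.1],"fingers":[-1,-1,-1,-1,-1]}';python3 -m jog '{"linear":[[0,0,0],[0,0,0],[0,0,0],[0,0,0]],"twist":[7.1,7.1,0,0],"fingers":[-1,-1,-1,-1]}';python3 - <<'E'
from h import *
s=read_state();print(s["clock"],s["position"],s["ft_force"],2*np.arctan2(s["eef_rot"][2],s["eef_rot"][1]));cv2.imwrite("pics/wrist8.png",camera("wrist")["image"])
E
```

```text
clock: 9.8
position: [0.571, -0.0937, 0.2616]
eef_rot: [0.0, 0.928, 0.372, 0.0]
ft_force: [0.7, 0.5, -0.2]
opening: 0.0
clock: 10.22
position: [0.668, -0.0425, 0.2583]
eef_rot: [-0.001, 0.968, 0.253, -0.002]
ft_force: [-0.3, -0.1, 0.1]
opening: 0.0003
clock: 10.63
position: [0.6656, -0.0532, 0.2614]
eef_rot: [-0.004, 0.999, -0.042, 0.0]
ft_force: [-0.0, 0.3, -0.7]
opening: -0.0001
clock: 10.97
position: [0.6532, -0.1228, 0.2614]
eef_rot: [-0.029, 0.994, -0.105, -0.0]
ft_force: [-0.1, 0.3, 0.0]
opening: 0.0
10.9667 [ 0.65317742 -0.12275436  0.26138446] [-0.14513748  0.33693035  0.02899933] -0.2101621017751583
```

View pics/wrist8.png

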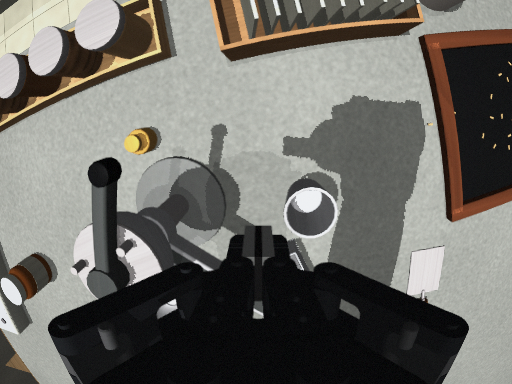

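The pose drifted and tilted slightly during the twist, so I'm checking for a joint limit.

```bash
python3 - <<'E'
from h import *
from scipy.spatial.transform import Rotation as Ro
np.set_printoptions(precision=4,suppress=True)
s=read_state();print(s["joint_pos"],s["qd"],s["position"],s["eef_rot"]);w,x,y,z=s["eef_rot"];print(Ro.from_quat([x,y,z,w]).as_matrix())
E
```

```text
[-0.209   0.4115  0.625   1.7911  0.0584  3.1408] [ 0.0298  0.0016  0.0043 -0.0005  0.0008  0.0011] [ 0.6535 -0.1216  0.2614] [-0.0294  0.9941 -0.1039 -0.0003]
[[ 0.9784 -0.2067  0.0055]
 [-0.2067 -0.9767  0.0585]
 [-0.0068 -0.0584 -0.9983]]
```

Joint 6 hit its range limit at 3.14, with nothing touched. I'll use the other facing and push along tool x, which means twisting back about −80°.

```bash
python3 -m jog '{"linear":[[0,0,0],[0,0,0],[0,0,0],[0,0,0],[0,0,0]],"twist":[-7.1,-7.1,-7.1,-7.1,-7.1],"fingers":[-1,-1,-1,-1,-1]}';python3 -m jog '{"linear":[[0,0,0],[0,0,0],[0,0,0],[0,0,0],[0,0,0]],"twist":[-7.1,-7.1,-7.1,-7.1,-7.1],"fingers":[-1,-1,-1,-1,-1]}'; python3 -c '
from h import *
s=read_state();print(s["clock"],s["joint_pos"],s["position"],s["eef_rot"],2*np.arctan2(s["eef_rot"][2],s["eef_rot"][1]))'
```

```text
clock: 11.43
position: [0.654, -0.1197, 0.2614]
eef_rot: [-0.028, 0.978, 0.209, 0.009]
ft_force: [0.7, 0.0, -0.4]
opening: -0.0002
clock: 11.85
position: [0.654, -0.1196, 0.2614]
eef_rot: [-0.024, 0.867, 0.497, 0.017]
ft_force: [0.8, -0.3, 0.3]
opening: -0.0001
11.85 [-0.20587563  0.41177194  0.62538478  1.79111687  0.05838087  1.89537185] [ 0.65398161 -0.11958606  0.26144128] [-0.02405123  0.86740752  0.49673043  0.01687029] 1.0401493139342437
```

Joint 5 keeps a harmless 3° tilt. I'm finishing the facing and measuring the lever from this view.

```bash
python3 -m jog '{"linear":[[0,0,0],[0,0,0],[0,0,0]],"twist":[-4.5,-4.5,0],"fingers":[-1,-1,-1]}'; python3 - <<'E'
from h import *
from scipy.spatial.transform import Rotation as Ro
np.set_printoptions(precision=4,suppress=True)
s=read_state();w,x,y,z=s["eef_rot"];print(s["clock"],s["position"],Ro.from_quat([x,y,z,w]).as_matrix());c=camera("wrist");cv2.imwrite("pics/wrist9.png",c["image"]);np.save("w9.npy",c,allow_pickle=True)
E
```

```text
clock: 12.1
position: [0.654, -0.1198, 0.2614]
eef_rot: [-0.023, 0.827, 0.562, 0.019]
ft_force: [0.7, 0.4, 0.2]
opening: -0.0
12.1 [ 0.654  -0.1198  0.2614] [[ 0.3675  0.93    0.0054]
 [ 0.9283 -0.3672  0.0585]
 [ 0.0563 -0.0165 -0.9983]]
```

View pics/wrist9.png

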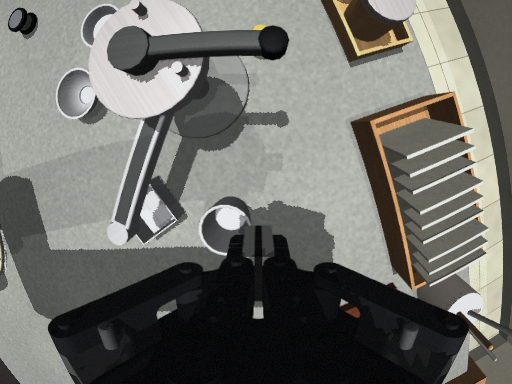

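The wrist view shows the lever across the top, with its hub at (131,48) and knob at (273,41). The spout is still over the tin, and the path ahead of the fingertip is clear.

```bash
python3 - <<'E'
from h import *
from scipy.spatial.transform import Rotation as Ro
np.set_printoptions(precision=4,suppress=True)
c=np.load("w9.npy",allow_pickle=True).item()
h=wray(c,(129,47),.227);k=wray(c,(275,41),.227);d=(k-h)[:2];phi=np.arctan2(d[1],d[0]);print(h,k,np.hypot(*d),phi)
s=read_state();w,x,y,z=s["eef_rot"];R=Ro.from_quat([x,y,z,w]).as_matrix()
for ax in ([.6165,.018],):
  phi=-.367;l=np.array([np.cos(phi),np.sin(phi)]);n=np.array([-l[1],l[0]])
  P=np.array(ax)+.074*l-.034*n; D=np.r_[P,.245]-s["position"];print(P,R.T@D, "then down",R.T@[0,0,-.033])
E
```

```text
[0.6189 0.0201 0.227 ] [ 0.7066 -0.0172  0.227 ] 0.09526325538424853 -0.40160282048376444
[ 0.6734 -0.0403] [ 0.0801 -0.0113  0.0212] then down [-0.0019  0.0006  0.0329]
```

```bash
python3 -m jog '{"linear":[[0.026,-0.003,0.006],[0.026,-0.003,0.006],[0.025,-0.004,0.007],[0,0,0],[0,0,0]],"twist":[0,0,0,0,0],"fingers":[-1,-1,-1,-1,-1]}'; python3 -m jog '{"linear":[[-0.001,0,0.017],[-0.001,0,0.016],[0,0,0],[0,0,0]],"twist":[0,0,0,0],"fingers":[-1,-1,-1,-1]}'; python3 - <<'E'
from h import *
s=read_state();print(s["clock"],s["position"],s["ft_force"]);c=camera("wrist");cv2.imwrite("pics/wrist10.png",c["image"])
c=camera("scene");cv2.imwrite("pics/scene10.png",cv2.resize(c["image"][100:280,120:340],None,fx=3,fy=3,interpolation=cv2.INTER_CUBIC))
E
```

```text
clock: 12.57
position: [0.6733, -0.0434, 0.2464]
eef_rot: [-0.023, 0.828, 0.56, 0.018]
ft_force: [-0.0, -1.3, -0.3]
opening: 0.0001
clock: 12.9
position: [0.6722, -0.0459, 0.2136]
eef_rot: [-0.023, 0.829, 0.559, 0.018]
ft_force: [0.2, 0.5, -0.1]
opening: 0.0001
12.9 [ 0.6722228  -0.04588034  0.21362435] [ 0.22473149  0.4777295  -0.14812754]
```

View pics/wrist10.png

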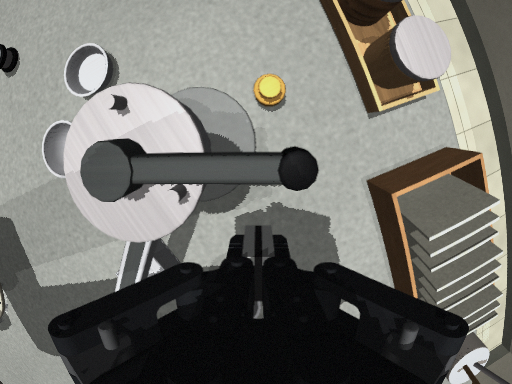

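View pics/scene10.png

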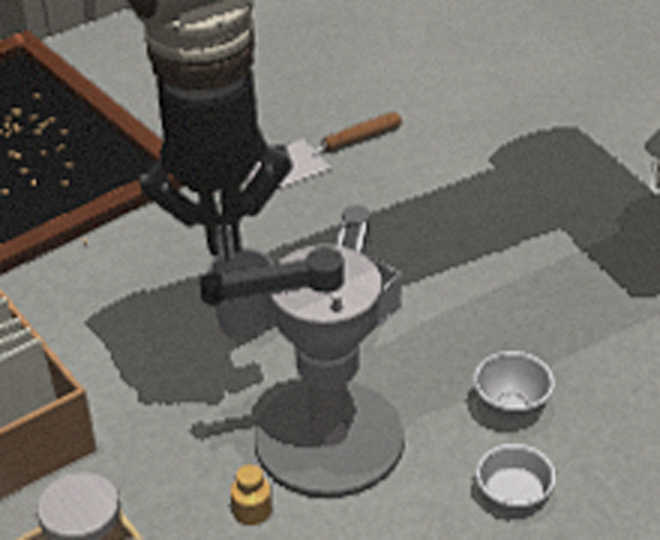

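The fingertip is on the −y side of the lever at radius about 75 mm, with a gap of about 23 mm. I'm creeping in.

```bash
python3 -m jog '{"linear":[[0.005,0,0.001],[0.005,0,0.001],[0.004,0,0.001],[0.002,0,0],[0.002,0,0]],"twist":[0,0,0,0,0],"fingers":[-1,-1,-1,-1,-1]}'; python3 -m jog '{"linear":[[0.001,0,0],[0.001,0,0],[0.001,0,0],[0.001,0,0],[0.001,0,0]],"twist":[0,0,0,0,0],"fingers":[-1,-1,-1,-1,-1]}';python3 -m jog '{"linear":[[0.001,0,0],[0.001,0,0],[0.001,0,0],[0.001,0,0],[0.001,0,0]],"twist":[0,0,0,0,0],"fingers":[-1,-1,-1,-1,-1]}'
```

```text
clock: 13.42
position: [0.6797, -0.0281, 0.2118]
eef_rot: [-0.023, 0.828, 0.56, 0.019]
ft_force: [0.4, 0.4, 0.4]
opening: 0.0
clock: 13.83
position: [0.6814, -0.0242, 0.2121]
eef_rot: [-0.023, 0.828, 0.559, 0.018]
ft_force: [-0.4, -1.6, 0.1]
opening: 0.0001
clock: 14.25
position: [0.6833, -0.0193, 0.2124]
eef_rot: [-0.023, 0.828, 0.559, 0.019]
ft_force: [0.2, -2.0, -1.5]
opening: 0.0006
```

Contact is at about 2 N. I'm sweeping the lever anticlockwise in 2° rows.

```bash
python3 -m jog '{"linear":[[0.0026,0.0006,0.0002],[0.0026,0.0006,0.0001],[0.0026,0.0006,0.0002],[0.0026,0.0006,0.0001],[0.0026,0.0006,0.0002]],"twist":[-2,-2,-2,-2,-2],"fingers":[-1,-1,-1,-1,-1]}'; python3 -m jog '{"linear":[[0.0026,0.0006,0.0002],[0.0026,0.0006,0.0001],[0.0026,0.0006,0.0002],[0.0026,0.0006,0.0001],[0.0026,0.0006,0.0002]],"twist":[-2,-2,-2,-2,-2],"fingers":[-1,-1,-1,-1,-1]}'; python3 - <<'E'
from h import *
s=read_state();p=s["position"][:2]-[.617,.0185];print(s["clock"],s["position"],s["ft_force"],2*np.arctan2(s["eef_rot"][2],s["eef_rot"][1])-1.571,np.hypot(*p),np.arctan2(p[1],p[0])+np.arctan(.018/.075));c=camera("wrist");cv2.imwrite("pics/wrist11.png",c["image"])
E
```

```text
clock: 14.67
position: [0.69, -0.0076, 0.2124]
eef_rot: [-0.021, 0.776, 0.63, 0.02]
ft_force: [-1.4, -0.4, 0.4]
opening: -0.0001
clock: 15.08
position: [0.6948, 0.0048, 0.2123]
eef_rot: [-0.019, 0.718, 0.695, 0.022]
ft_force: [-0.9, -1.1, 0.2]
opening: -0.0001
15.0833 [0.69476118 0.00478688 0.21233935] [-0.86664489 -1.09579774  0.24326068] -0.03211276623912229 0.07896107367108555 0.06099049327710687
```

View pics/wrist11.png

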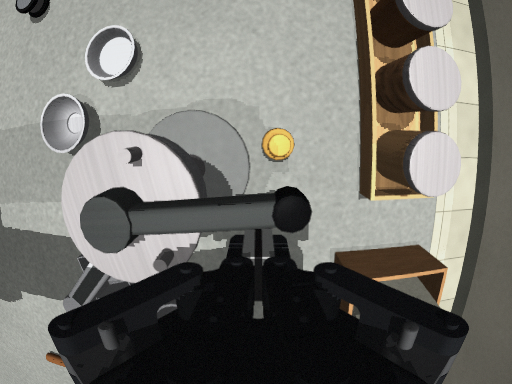

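The lever is following the finger at about 0.03–0.06 rad, with the tip between lid and knob and force about 1.4 N. I'm continuing.

```bash
python3 -m jog '{"linear":[[0.0026,0.0005,0.0002],[0.0026,0.0005,0.0001],[0.0026,0.0005,0.0002],[0.0026,0.0005,0.0001],[0.0026,0.0005,0.0002]],"twist":[-2.2,-2.2,-2.2,-2.2,-2.2],"fingers":[-1,-1,-1,-1,-1]}'; python3 -m jog '{"linear":[[0.0026,0.0005,0.0002],[0.0026,0.0005,0.0001],[0.0026,0.0005,0.0002],[0.0026,0.0005,0.0001],[0.0026,0.0005,0.0002]],"twist":[-2.2,-2.2,-2.2,-2.2,-2.2],"fingers":[-1,-1,-1,-1,-1]}';  python3 -m jog '{"linear":[[0.0026,0.0005,0.0002],[0.0026,0.0005,0.0001],[0.0026,0.0005,0.0002],[0.0026,0.0005,0.0001],[0.0026,0.0005,0.0002]],"twist":[-2,-2,-2,-2,-2],"fingers":[-1,-1,-1,-1,-1]}';  python3 - <<'E'
from h import *
s=read_state();p=s["position"][:2]-[.617,.0185];print(s["clock"],s["position"],s["ft_force"],2*np.arctan2(s["eef_rot"][2],s["eef_rot"][1])-1.571,np.hypot(*p),np.arctan2(p[1],p[0])+np.arctan(.018/.075));c=camera("wrist");cv2.imwrite("pics/wrist12.png",c["image"])
E
```

```text
clock: 15.55
position: [0.6967, 0.0178, 0.2124]
eef_rot: [-0.017, 0.648, 0.761, 0.024]
ft_force: [-1.7, -2.1, 0.2]
opening: 0.0
clock: 15.97
position: [0.6963, 0.031, 0.2124]
eef_rot: [-0.014, 0.572, 0.819, 0.026]
ft_force: [-0.3, -1.3, 0.9]
opening: -0.0
clock: 16.38
position: [0.6934, 0.044, 0.2124]
eef_rot: [-0.012, 0.499, 0.866, 0.027]
ft_force: [0.1, -0.6, 2.1]
opening: -0.0
16.3833 [0.69340162 0.04401047 0.21243104] [ 0.14438818 -0.63772023  2.06545516] 0.5255050337321874 0.08054806727234683 0.5578051231602572
```

View pics/wrist12.png

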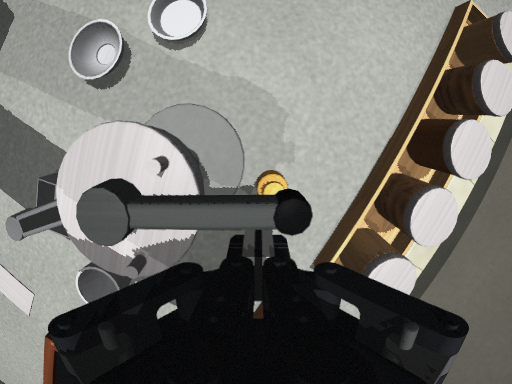

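The lever is at about 0.55, with the stop post ahead at (160,165). About 15° remain: one more normal call, then slow rows watching the force.

```bash
python3 -m jog '{"linear":[[0.0026,0.0005,0.0002],[0.0026,0.0005,0.0001],[0.0026,0.0005,0.0002],[0.0026,0.0005,0.0001],[0.0026,0.0005,0.0002]],"twist":[-2,-2,-2,-2,-2],"fingers":[-1,-1,-1,-1,-1]}'; python3 -m jog '{"linear":[[0.001,0.0002,0.0001],[0.001,0.0002,0],[0.001,0.0002,0],[0.001,0.0002,0]],"twist":[-0.7,-0.7,-0.7,-0.7],"fingers":[-1,-1,-1,-1]}';python3 -c '
from h import *
s=read_state();p=s["position"][:2]-[.617,.0185];print(s["clock"],s["position"],s["ft_force"],2*np.arctan2(s["eef_rot"][2],s["eef_rot"][1])-1.571,np.hypot(*p),np.arctan2(p[1],p[0])+np.arctan(.018/.075))'
```

```text
clock: 16.85
position: [0.6883, 0.0562, 0.2123]
eef_rot: [-0.01, 0.422, 0.906, 0.028]
ft_force: [2.3, -0.4, 0.7]
opening: -0.0002
clock: 17.18
position: [0.6861, 0.0596, 0.2122]
eef_rot: [-0.009, 0.4, 0.916, 0.028]
ft_force: [1.3, -0.7, 0.0]
opening: -0.0002
17.1833 [0.68605374 0.05956663 0.21218641] [ 1.29080793 -0.71717084  0.0175368 ] 0.7481008094078196 0.08034231484426468 0.7720622307210019
```

```bash
python3 -m jog '{"linear":[[0.0006,0.0001,0],[0.0006,0.0001,0],[0.0006,0.0001,0]],"twist":[-0.4,-0.4,-0.4],"fingers":[-1,-1,-1]}'; python3 -c '
from h import *
cv2.imwrite("pics/wrist13.png",camera("wrist")["image"])'
```

```text
clock: 17.43
position: [0.685, 0.0611, 0.2121]
eef_rot: [-0.009, 0.39, 0.92, 0.028]
ft_force: [1.1, 0.6, -0.1]
opening: -0.0003
```

View pics/wrist13.png

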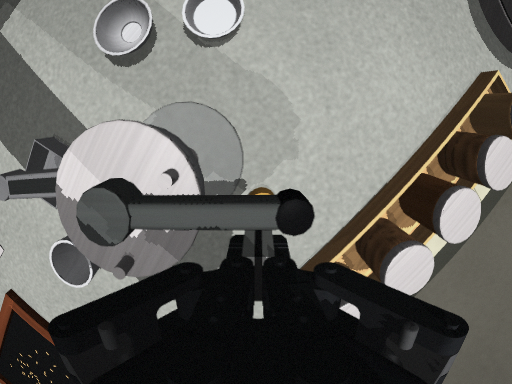

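The post at (172,178) is nearly at the lever's edge (row 197). I'm creeping on until the force rises.

```bash
python3 -m jog '{"linear":[[0.0006,0.0001,0],[0.0006,0.0001,0],[0.0006,0.0001,0],[0.0006,0.0001,0]],"twist":[-0.4,-0.4,-0.4,-0.4],"fingers":[-1,-1,-1,-1]}'
```

```text
clock: 17.82
position: [0.6835, 0.0631, 0.2122]
eef_rot: [-0.009, 0.377, 0.926, 0.028]
ft_force: [1.9, -0.0, -0.5]
opening: -0.0004
```

```bash
python3 -m jog '{"linear":[[0.0006,0.0001,0],[0.0006,0.0001,0],[0.0006,0.0001,0]],"twist":[-0.4,-0.4,-0.4],"fingers":[-1,-1,-1]}'
```

```text
clock: 18.07
position: [0.6828, 0.0641, 0.2123]
eef_rot: [-0.008, 0.367, 0.93, 0.028]
ft_force: [5.5, -3.8, -1.9]
opening: 0.0002
```

```bash
python3 -m jog '{"linear":[[0.0004,0,0],[0.0004,0,0]],"twist":[0,0],"fingers":[-1,-1]}'; python3 -c '
from h import *
s=read_state();p=s["position"][:2]-[.617,.0185];print(s["position"],s["ft_force"],np.hypot(*p),np.arctan2(p[1],p[0])+np.arctan(.018/.075));cv2.imwrite("pics/wrist14.png",camera("wrist")["image"][130:300,60:340])'
```

```text
clock: 18.23
position: [0.6828, 0.0641, 0.2123]
eef_rot: [-0.007, 0.368, 0.93, 0.028]
ft_force: [7.7, -4.9, -2.0]
opening: -0.0003
[0.68276799 0.06413093 0.21233373] [ 7.73719244 -4.91428721 -2.02308112] 0.08004754637077724 0.8421090341067208
```

View pics/wrist14.png

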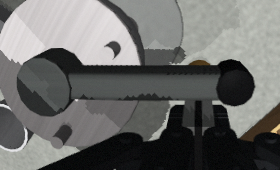

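The force rises to 9 N with no further motion and the lever lies on the post, so it is at the open stop. I'm backing off the way I came, then going up and away.

```bash
python3 -m jog '{"linear":[[-0.001,0,0],[-0.002,0,0],[-0.008,0,0],[-0.008,0,0],[0,0,0]],"twist":[0,0,0,0,0],"fingers":[-1,-1,-1,-1,-1]}';python3 -m jog '{"linear":[[0,0,-0.02],[0,0,-0.025],[0,0,-0.025],[0,0,0],[0,0,0]],"twist":[0,0,0,0,0],"fingers":[-1,-1,-1,-1,-1]}'
```

```text
clock: 18.7
position: [0.6966, 0.051, 0.2112]
eef_rot: [-0.008, 0.368, 0.929, 0.028]
ft_force: [-0.3, -0.7, -0.7]
opening: -0.0001
clock: 19.12
position: [0.696, 0.0478, 0.283]
eef_rot: [-0.007, 0.367, 0.93, 0.029]
ft_force: [-0.4, 0.0, -0.8]
opening: -0.0001
```

```bash
python3 -m jog '{"linear":[[-0.008,-0.035,0],[-0.008,-0.035,0],[-0.008,-0.035,0],[-0.008,-0.035,0],[-0.008,-0.035,0]],"twist":[0,0,0,0,0],"fingers":[-1,-1,-1,-1,-1]}';python3 -m jog '{"linear":[[-0.008,-0.035,0],[-0.008,-0.035,0],[-0.008,-0.035,0],[-0.02,-0.03,0],[-0.02,-0.03,0]],"twist":[0,0,0,0,0],"fingers":[-1,-1,-1,-1,-1]}';python3 - <<'E'
from h import *
s=read_state();print(s["clock"],s["position"],s["ft_force"])
c=camera("top");cv2.imwrite("pics/top15.png",c["image"]);cv2.imwrite("pics/topz15.png",cv2.resize(c["image"][115:245,195:345],None,fx=5,fy=5,interpolation=cv2.INTER_CUBIC)[:600])
E
```

```text
clock: 19.53
position: [0.6035, -0.1079, 0.2703]
eef_rot: [-0.009, 0.367, 0.93, 0.028]
ft_force: [0.5, -0.3, -0.4]
opening: 0.0001
clock: 19.95
position: [0.5375, -0.2719, 0.2613]
eef_rot: [-0.009, 0.367, 0.93, 0.028]
ft_force: [0.4, -0.1, 0.5]
opening: 0.0001
19.95 [ 0.53748693 -0.2718865   0.26128974] [ 0.43380184 -0.14536682  0.47224401]
```

View pics/topz15.png

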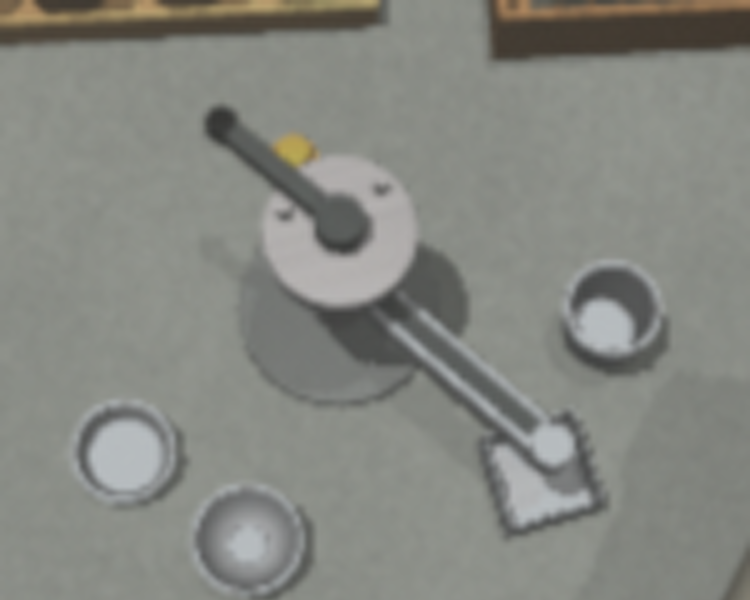

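View pics/top15.png

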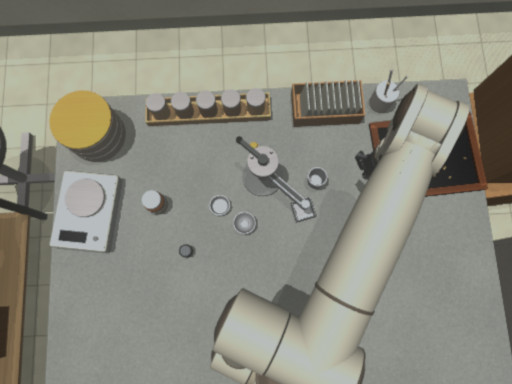

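The spout is unchanged with its tube at (553,445), the lever has swung to knob (221,122), and every receiver is in place. I'm computing the lever angle.

```bash
python3 - <<'E'
from h import *
np.set_printoptions(precision=4,suppress=True)
c=camera("top");up=cv2.resize(c["image"][115:245,195:345],None,fx=5,fy=5,interpolation=cv2.INTER_CUBIC);g=cv2.cvtColor(up,6)
n,l,st,ce=cv2.connectedComponentsWithStats((g<75).astype(np.uint8))
for i in range(1,n):
    if 200<st[i,4]<2000 and ce[i][1]>60:
        k=ray(c,z2(ce[i]),.227);d=k[:2]-[.6155,.0185];print(ce[i],k,np.hypot(*d),np.arctan2(d[1],d[0]))
h=ray(c,z2((341,221)),.227);k=ray(c,z2((221,122)),.227);k0=ray(c,z2((391,79)),.227);print(h,[np.arctan2(*(q-h)[[1,0]]) for q in (k,k0)])
E
```

```text
[220.3065 125.1654] [0.6772 0.0895 0.227 ] 0.09408772598126879 0.8552395368452425
[342.     243.7907] [0.5994 0.0201 0.227 ] 0.016167086998023647 3.0443056634735894
[392.4109 307.3049] [ 0.559  -0.0077  0.227 ] 0.062325949306922764 -2.7075846220924635
[348.8949 319.8227] [0.5526 0.0184 0.227 ] 0.0628596854831404 -3.140394881149317
[596.2    360.0115] [ 0.521  -0.1257  0.227 ] 0.17243014801084294 -2.151166176822646
[0.6135 0.0199 0.227 ] [np.float64(0.8106760263032582), np.float64(-0.37856004286412015)]
```

The lever now reads 0.81–0.86 rad in the world frame against an expected open stop of about 0.805, having swung 1.19 rad. I'm handing in.

```bash
python3 -c '
from station import *
s=read_state();print(s["clock"],s["ft_force"],s["qd"]);print(finish_job())'
```

```text
20.05 [ 0.06663508 -0.44252138  0.00691473] [ 0.06818472 -0.01537087 -0.01197202  0.01178123  0.02473169  0.06542004]
the job is handed in; nothing more can be done
None
```

I centred the spout over the square tin, then pushed the gate lever anticlockwise to its open stop. I handed the job in at 20 s with the arm clear of everything.

- **Spout:** I pushed it about 0.63 rad with the shut fingertips. The force I read was never over about 3 N. The wrist camera, looking from above, put the outlet within about 2 mm of the tin's centre. The top camera suggested 2–3 mm. The top view at the end showed the spout unchanged.
- **Gate lever:** I pushed it at about 80 mm from the axis with roughly 2–3 N. At the stop the force rose to about 9 N and the lever moved no further. The swing measured 1.19 rad. The two absolute readings, 0.81 and 0.86 rad, disagree slightly with each other, against about 0.805 expected.
- **Everything else:** in the last top view the tin, bowl, cup and pan stood where they started. I saw no change in the other items, though I did not measure them.
- **One hitch:** while I turned the tool in free air near the lever, the last joint reached its range limit (it read 3.141). The tool drifted about 70 mm and tilted 3°, touching nothing. I turned the tool the other way and pushed the lever from a different facing.

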